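# Lock a tube insert into the warmer and hold a flask down in its sprung ring

### The job

Get the little white warmer ready: fit the aluminium tube insert flat into the pocket between the four corner guides and swing the locking lever fully shut over it. Then take the round flask from its cork ring, set it upright in the warmer's sprung ring and gently press it down until the ring has sunk nearly to its lower stop (at least 11 of its 16 mm). Finish like that, still holding the flask pressed down, with the beaker and the timer left undisturbed.

Things in the scene. Friction and masses are not known exactly. Their poses are not given: they have to be found in the camera images.
- warmer: white flat warmer housing, fixed to the bench, 126 (its x) x 290 (its y, from -162 to +128) mm, its flat top 24 mm above the bench; origin on the bench surface below the middle of its width in x. Pocket towards its -y end, sprung ring towards its +y end, lever post at the outer -y end
- pocket (a point): where the centre of the insert comes to rest in the pocket, 17 mm above the pocket floor (the floor is the housing top); same axes as the warmer. The pocket is 72 mm (x) by 101 mm (y) between four steel corner guides, 19 mm high including their flared lips; the guides cover only the last 16 mm of the long sides and 14 mm of the short sides, so the fingers have free gaps in the middle of each side
- insert_center (a point): centre of the loose aluminium tube insert, a grey block with 24 small holes in its top, 66 (x) x 95 (y) x 34 (z) mm, about 0.35 kg, z up; gripped across its 66 mm (along its x) at the middle of the long sides. Half a turn about z makes no difference in the pocket
- lever_hinge (a point): point on the vertical hinge axis of the locking lever, at the height of the lever's flat steel arm (arm 6 mm thick, 14 to 20 mm wide); same axes as the warmer. The hinge post ends 11 mm above this point
- lever_knob (a point): centre of the upright round black knob on the lever's free end, 62 mm from the hinge axis; 16 mm thick and 36 mm tall, standing from 18 mm below to 18 mm above this point on top of the arm. The knob may be gripped or pushed; its top, 102 mm above the bench, is the highest part of the warmer
- lever (a joint): angle of the locking lever, rad: 0 = shut (its stop, arm along the warmer's +y, passing 2.5 mm over the seated insert), about 1.6 = open (arm along the warmer's -x); positive is anticlockwise from above. Light friction holds it where it is left: about 1 N at the knob moves it
- cradle (a joint): how far the sprung ring is pushed down, m: 0 = up, 0.016 = lower stop. The spring needs about 4 N to start, 11 N at 11 mm, 14 N at the stop
- ring_seat (a point): point on the axis of the sprung ring (aluminium funnel-shaped ring, open mouth 68 mm across at the top, 20 mm high) where the centre of the flask's ball lies when the flask sits in the ring; it is 1.6 mm above the ring's top rim and moves down with the ring. Three sprung guide bushes stand round the ring at 45 mm radius, lower than its rim
- flask_ball (a point): centre of the ball of the amber glass flask: ball 60 mm in diameter, about 0.15 kg, loose, z up along the neck. The flask bottom is 30 mm below this point and its black stopper ends 85 mm above it. At the start the ball sits in a cork ring (80 mm across, 25 mm high) fixed to the bench
- flask_neck (a point): point on the flask's axis half-way up its straight neck, 54 mm above the ball's centre; the neck is 22 mm thick, straight from 17 mm below to 16 mm above this point, with a rim 26 mm thick above it
- beaker_center (a point): centre of a small glass beaker, 52 mm across and 62 mm tall, a loose bystander
- timer_center (a point): centre of a white bench timer, 66 x 70 x 26 mm, a loose bystander

How it is judged:
By the outcome, as a careful person would: the job done as asked, in the order asked, and still so for the second after the job is handed in, while the arm keeps its last pose, push and grip.
It also fails if it takes over 64 s, if anything falls off the work surface, if the arm or the gripper's body presses on something with over 40 N, if the wrist force passes 120 N, or if a joint passes its speed limit or range.

### The arm

A 6-joint arm with a two-finger parallel gripper is mounted at the origin on a cart in front of the work surface, level with it; the furniture and walls round the work are solid. World frame = base frame: x ahead of the robot, y to its left, z up, the work surface at z = 0. Lengths are in mm, angles in degrees, forces in N, time in s.
With the tool pointing down it reaches from about 325 to 1000 mm from the base axis. Payload 5.1 kg.
Tool frame: the origin (TCP) lies where the fingers leave the gripper's body, on its centre line; the fingertips stand 73 mm ahead of it and the grasp point (between the pads) lies 54 mm ahead of it; z points along the fingers, y is the line along which they close (so a half turn about z gives the same grasp; the last joint's range is limited). The gripper opens to 85 mm and grips with 20 to 120 N. Pads are 22 mm wide; open, the fingers measure 114 mm over their backs; the gripper's body (76 mm by 85 mm) begins 54 mm behind the grasp point. The pads swing forward as they close: fully open they stand 13 mm farther back than shut.
Start: joints at [-68.274, 7.093, 94.555, -0, 78.352, -4.733], TCP at [289.582, -581.917, 303.922] pointing down, gripper open.
Joint ranges: [-149.61, 149.61], [-58.7, 133.49], [1.44, 155.28], [-77.14, 257.14], [18.33, 153.61], [-166.67, 166.67]. Speed limits (degrees/s): [147.25, 147.25, 180, 180, 180, 180].

### API

Orientations are given as [roll, pitch, yaw] about the fixed x, y, z axes, in that order (R = Rz(yaw) Ry(pitch) Rx(roll)).
In Python, from plant import manip, imaging, hand_in gives the robot as it stands. The module is installed in compiled form; this text tells all that it offers.
- The arm moves only by the tool send_rows, never from a script. Its argument "increments" is a list of rows, each a list of 7 numbers: the turn, a rotation vector about the tool's x, y, z in degrees, then the shift along the tool's x, y, z in cm, then the finger opening in cm, from 0 to 8.54. In form: [[rx, ry, rz, tx, ty, tz, jaw], ...]. A call has exactly 10 rows; each row shifts and turns the commanded pose from where the row before left it, along the tool's axes as they then stand; what a row does not reach is not made up. A row lasts 1/12 s, in which the tool goes at most 41.7 mm and 7.16 degrees, less where a joint would pass 70% of its speed; a pose out of reach is approached as far as the arm can. A call with a gripper value outside its range is refused whole. The fingers move at their own pace and stop on an object; the grip force is fixed at half the most. Time passes only in rows, so rows that do not move let the fingers close, or fill a call up. It gives the time, the measured TCP pose, the force, the opening and the grip force at its end, in the units of the state.
- manip.sense(): the state, without advancing time (a new reading comes with each control period).
- imaging.read_camera(name): name is "scene" or "top"; returns (picture, depth): 384x512x3 uint8, red, green, blue; 384x512 float32, mm along the optical axis (not along the pixel's ray), 0 where there is no reading.
- imaging.camera_model(name): a dict with "fx", "fy", "cx", "cy" (pixels), "rvec" (rotation vector, rad) and "tvec" (3), from world to camera coordinates, as OpenCV has them. Camera axes: x right, y down, z forward; pixel columns grow to the right and rows downward; lengths in mm; the calibration is good to about 2 mm. A picture is of the moment at which its call begins. camera_model takes no time and is no camera call.
- hand_in(): hands the job in; it is judged then, once.
The state is a dict: "time_s": time; "joints": joint angles; "qd": joint speeds; "effort": joint torques, N m; "ee_pos": TCP position; "tcp_rot": TCP orientation; "force": force on the tool from outside, world axes, zero at the start; "ft_torque": the same for the moment, N m; "finger_gap": opening from 0.0 (shut) to 1.0 (fully open); "grasp_force": force on a finger pad.
Only numpy, scipy, OpenCV 4.12 (cv2) and the standard library are available. Lean on these libraries where they do the work, as an engineer would, in place of code of your own. Each camera call takes 0.05 s, during which the arm holds its last target. There are 200 camera calls.

## Working session

There is one attempt and no reset: what is moved stays moved. The work goes in short steps, Python scripts to look and compute and a tool call to move; the robot and the scene stay as the last step left them, time stands still between calls to the robot, and variables do not carry over. Pictures are saved under pics/ and viewed, at most 10 in all, crops included, and the job is handed in when it is done.

Besides the shell and the picture viewer there is one more tool, called as name(argument=value, ...) on one line, values as JSON. send_rows: Moves the arm, as the interface text tells. Its arguments: {"type":"object","properties":{"increments":{"type":"array"}},"required":["increments"]}

```bash
mkdir -p pics
cat > h.py <<'E'
import numpy as np, cv2
from plant import manip, imaging, hand_in
def cam(n):
    m=imaging.camera_model(n); return m,cv2.Rodrigues(np.array(m["rvec"],float))[0],np.array(m["tvec"],float).ravel()
def ray(n,u,v,z):
    """world point of pixel on plane z"""
    m,R,t=cam(n); d=R.T@np.array([(u-m["cx"])/m["fx"],(v-m["cy"])/m["fy"],1]); o=-R.T@t
    return o+d*(z-o[2])/d[2]
def cloud(n,D):
    m,R,t=cam(n); v,u=np.indices(D.shape); 
    P=np.stack([(u-m["cx"])/m["fx"]*D,(v-m["cy"])/m["fy"]*D,D],-1)
    W=(P-t)@R; W[D==0]=np.nan; return W
def shot(n,name,box=None,s=1.5):
    I,D=imaging.read_camera(n); np.savez(name+".npz",I=I,D=D)
    J=I if box is None else I[box[1]:box[3],box[0]:box[2]]
    cv2.imwrite("pics/"+name+".png",cv2.resize(J[...,::-1],None,fx=s,fy=s,interpolation=cv2.INTER_CUBIC)); return I,D
E
python3 - <<'E'
from h import *
for n in("top","scene"):
    shot(n,n+"0"); m,R,t=cam(n); print(n,m["fx"],-R.T@t, R[2])
print(manip.sense())
E
```

```text
top 446.5921069479517 [ 289.70518066    5.82255957 1518.5990201 ] [ 0.17614126 -0.00277931 -0.98436098]
scene 393.42911493039026 [1429.96850896  -94.16497025  740.61658892] [-0.80162064  0.07674757 -0.5928863 ]
{'time_s': 0.1, 'joints': array([-6.82745685e+01,  7.12888720e+00,  9.46261182e+01, -2.09549877e-03,
        7.83527608e+01, -4.73224292e+00]), 'qd': array([ 0.00390504, -0.0975585 , -0.19517697,  0.00317408,  0.08309142,
        0.00118057]), 'effort': array([ 2.18003872e-03, -4.24933076e+01, -3.66652071e+01,  2.84443018e-05,
        3.93210445e-03,  9.43255117e-06]), 'ee_pos': array([ 289.41432974, -581.54455077,  302.78710976]), 'tcp_rot': array([-1.79892432e+02, -6.84607575e-03,  2.64580930e+01]), 'force': array([ 0.38212142, -0.10914527, -0.37145045]), 'ft_torque': array([ 0.02410476, -0.00171947,  0.0338342 ]), 'grasp_force': 0.0, 'finger_gap': 1.0014597956262763}
```

View pics/top0.png

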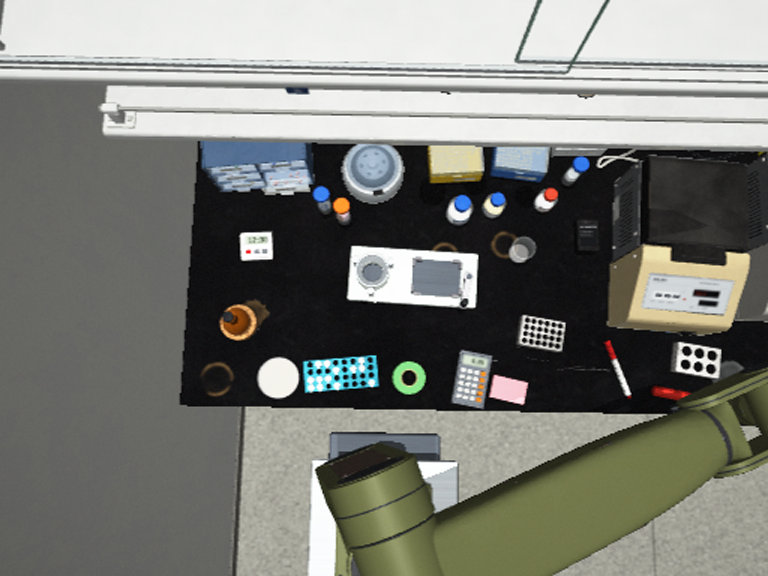

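View pics/scene0.png

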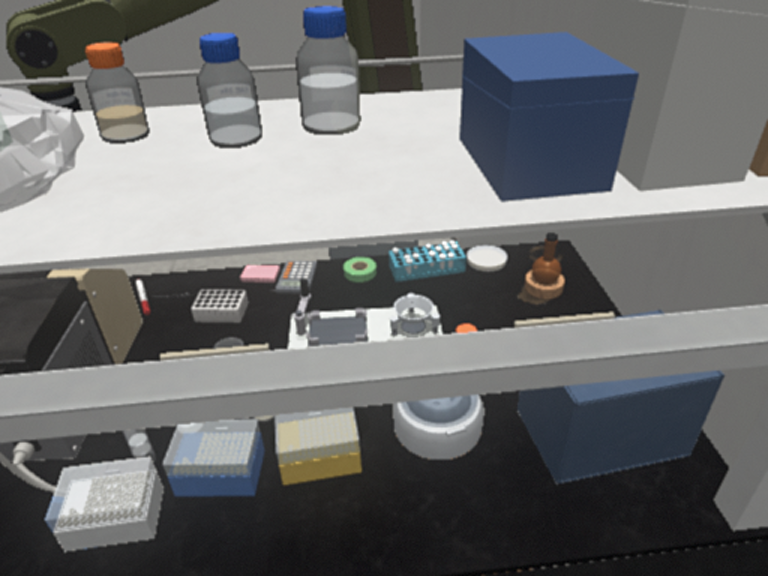

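The top picture (768x576, 1.5x) shows the warmer at (412,277) with its pocket to the right and ring to the left. The lever knob is at (464,303), the insert at (542,333), the flask at (238,318), the beaker at (522,250) and the timer at (256,246). A shelf lies beyond the work area. Next I take enlarged crops to measure.

Run:
```python
from h import *
d=np.load("top0.npz"); I,D=d["I"],d["D"]
def crop(n,b,s): cv2.imwrite(f"pics/{n}.png",cv2.resize(I[b[1]:b[3],b[0]:b[2],::-1],None,fx=s,fy=s,interpolation=cv2.INTER_CUBIC))
crop("c1",(225,145,385,245),5)
crop("c2",(130,145,260,245),5)
W=cloud("top",D)
np.set_printoptions(precision=0,suppress=True)
for n,(u,v) in dict(ins=(361,222),warm=(270,190),ring=(248,180),knob=(309,202),flask=(153,212),neck=(157,213),beak=(348,166),timer=(170,164),shelf=(200,82),shelf2=(200,60)).items(): print(n,W[v,u])
# insert: points at z 25..45 in the neighbourhood
for nm,(a,b,c,e),(z0,z1) in (("ins",(335,200,390,245),(29,40)),("warm",(225,155,325,210),(20,28))):
    P=W[b:e,a:c].reshape(-1,3); P=P[(P[:,2]>z0)&(P[:,2]<z1)]
    print(nm,len(P),P.mean(0),cv2.minAreaRect(P[:,:2].astype(np.float32)))
```

```text
ins [ 432. -343.   34.]
warm [535. -39.  25.]
ring [568.  36.  26.]
knob [ 486. -162.  104.]
flask [442. 329. 125.]
neck [442. 323.  98.]
beak [ 628. -309.    7.]
timer [620. 305.  21.]
shelf [714. 147. 508.]
shelf2 [630. 107. 804.]
ins 516 [ 432. -344.   35.] ((432.5137634277344, -344.56329345703125), (95.83505249023438, 66.07266998291016), 80.96844482421875)
warm 1968 [555. -60.  24.] ((556.5062255859375, -56.73187255859375), (289.2117919921875, 126.39701843261719), 87.22405242919922)
```

View pics/c1.png

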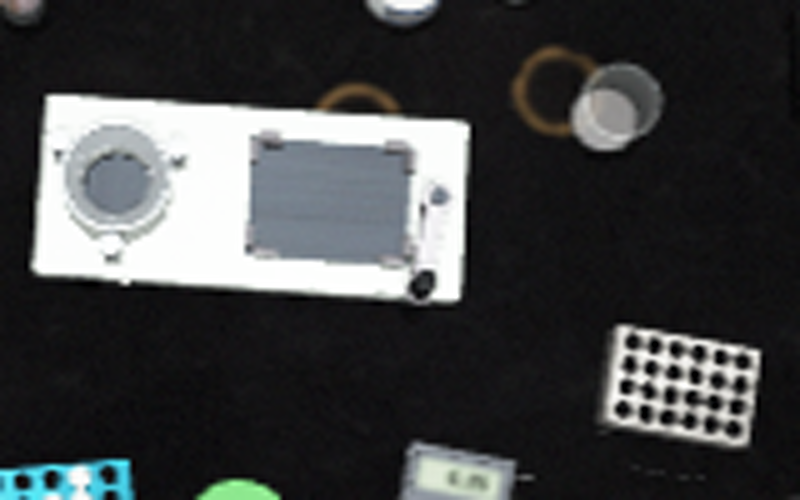

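View pics/c2.png

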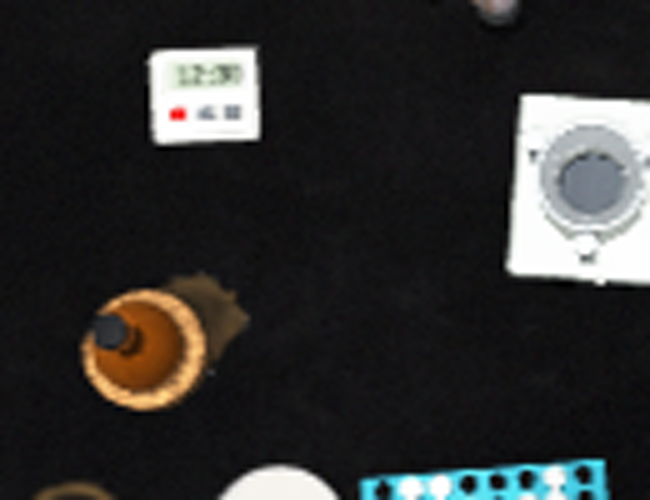

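c1 (5x, offset 225,145) shows the ring centre at (117,180), the pocket at (331,202), the hinge at (438,195), the knob at (422,285) and the insert at (683,386). c2 (offset 130,145) shows the stopper at (110,331), the cork ring at (145,349) and the timer at (206,95). Now I get the numbers, plus the extent of the tall device on the right.

Run:
```python
from h import *
np.set_printoptions(precision=1,suppress=True)
d=np.load("top0.npz"); I,D=d["I"],d["D"]; W=cloud("top",D)
def seg(n,a,b,c,e,z0,z1):
    P=W[b:e,a:c].reshape(-1,3); P=P[(P[:,2]>z0)&(P[:,2]<z1)]
    print(n,len(P),P.mean(0),"mid",(P.min(0)+P.max(0))/2,"max z",P[:,2].max(),P.min(0),P.max(0) )
    if len(P)>4: print("   ",cv2.minAreaRect(P[:,:2].astype(np.float32)))
seg("knob",295,190,320,210,90,110)
seg("hinge",305,175,320,190,66,85)
seg("guides",270,168,312,202,37,50)
seg("pocketfloor",280,178,302,192,0,40)
seg("ring",235,165,265,195,40,100)
seg("stopper",140,200,165,225,110,140)
seg("neck/rim",140,200,170,225,80,140)
seg("cork",140,198,180,230,20,29)
seg("device",400,100,500,225,60,400)
seg("device-low",400,100,500,225,60,150)
for n,u,v,z in(("pocket",331,202,30),("ring",117,180,58),("hinge",438,195,74),("knob",422,278,102)): print(n,ray("top",225+u/5,145+v/5,z))
for n,u,v,z in(("stopper",110,328,125),("cork",145,349,25)): print(n,ray("top",130+u/5,145+v/5,z))
```

```text
knob 21 [ 489.  -165.   102.2] mid [ 489.1 -165.2  100.7] max z 108.26329778606173 [ 482.3 -172.    93.2] [ 495.9 -158.5  108.3]
    ((489.0075378417969, -165.3535614013672), (13.393816947937012, 13.407041549682617), 87.51227569580078)
hinge 28 [ 547.8 -176.6   71.1] mid [ 547.2 -177.5   73.2] max z 79.86154739017154 [ 533.4 -186.    66.6] [ 560.9 -169.    79.9]
    ((547.040771484375, -177.60665893554688), (16.599653244018555, 27.655481338500977), 88.58037567138672)
guides 58 [ 556.4 -112.6   41.9] mid [ 554.5 -110.7   42.6] max z 48.09253831984721 [ 510.3 -169.7   37. ] [598.8 -51.7  48.1]
    ((554.3761596679688, -111.18751525878906), (117.47206115722656, 83.70853424072266), 86.68838500976562)
pocketfloor 307 [ 555.5 -108.4   24.9] mid [ 555.7 -108.6   26. ] max z 34.84006983648767 [ 532.1 -144.7   17.2] [579.4 -72.4  34.8]
    ((555.6991577148438, -108.39636993408203), (46.62518310546875, 72.1215591430664), 0.786975085735321)
ring 310 [564.7  35.5  63.2] mid [555.7  34.4  61.8] max z 79.80706312475733 [513.4 -10.7  43.7] [597.9  79.5  79.8]
    ((558.5383911132812, 28.71505355834
[... 679 characters left out ...]
.6017837524414, 75.86337280273438), 69.57933807373047)
device 9654 [ 603.2 -598.8  189.9] mid [ 621.6 -648.7  148. ] max z 235.9659183109883 [ 431.7 -801.7   60. ] [ 811.4 -495.8  236. ]
    ((625.2522583007812, -650.2462158203125), (294.0140686035156, 386.16033935546875), 87.26718139648438)
device-low 1814 [ 548.9 -568.7  112.8] mid [ 621.6 -648.7  105. ] max z 149.98332812714546 [ 431.7 -801.7   60. ] [ 811.4 -495.8  150. ]
    ((625.2522583007812, -650.2462158203125), (294.0140686035156, 386.16033935546875), 87.26718139648438)
pocket [ 551.6 -110.4   30. ]
ring [558.8  34.3  58. ]
hinge [ 549.9 -177.3   74. ]
knob [ 490.6 -163.3  102. ]
stopper [446.5 332.7 125. ]
cork [444.  331.9  25. ]
```

send_rows(increments=[[0,0,0,2.34,-1.48,0,8.5],[0,0,0,2.34,-1.48,0,8.5],[0,0,0,2.34,-1.48,0,8.5],[0,0,0,2.34,-1.48,0,8.5],[0,0,0,2.34,-1.48,0,8.5],[0,0,0,2.34,-1.48,2,8.5],[0,0,0,2.34,-1.48,2,8.5],[0,0,0,2.34,-1.48,2,8.5],[0,0,0,2.34,-1.48,2,8.5],[0,0,0,2.34,-1.48,2,8.5]])

```text
time_s: 0.93
ee_pos: [433.4, -343.7, 202.7]
tcp_rot: [-180.0, 0.0, 26.5]
force: [1.4, -0.0, 0.2]
finger_gap: 0.994
grasp_force: 0.0
```

send_rows(increments=[[0,0,-6.8,0,0,1,8.5],[0,0,-6.8,0,0,1,8.5],[0,0,-6.8,0,0,1,8.5],[0,0,-6.8,0,0,1,8.5],[0,0,-6.8,0,0,1,8.5],[0,0,-6.8,0,0,1,8.5],[0,0,-6.8,0,0,1,8.5],[0,0,-6.8,0,0,1,8.5],[0,0,0,0,0,0,8.5],[0,0,0,0,0,0,8.5]])

```text
time_s: 1.77
ee_pos: [432.6, -344.7, 123.0]
tcp_rot: [-179.9, -0.1, 80.7]
force: [0.2, -0.3, 0.4]
finger_gap: 0.993
grasp_force: 0.0
```

send_rows(increments=[[0,0,0,0,0,1.2,8.5],[0,0,0,0,0,1.2,8.5],[0,0,0,0,0,1.2,8.5],[0,0,0,0,0,1.1,8.5],[0,0,0,0,0,0,8.5],[0,0,0,0,0,0,6.0],[0,0,0,0,0,0,6.0],[0,0,0,0,0,0,6.0],[0,0,0,0,0,0,6.0],[0,0,0,0,0,0,6.0]])

```text
time_s: 2.6
ee_pos: [433.2, -345.2, 77.1]
tcp_rot: [180.0, 0.0, 80.9]
force: [1.1, -0.9, -1.4]
finger_gap: 0.759
grasp_force: 69.9
```

send_rows(increments=[[0,0,0,0,0,0,5.5],[0,0,0,0,0,0,5.5],[0,0,0,0,0,-1,5.5],[0,0,0,0,0,-2,5.5],[0,0,0,0,0,-2,5.5],[0,0,0,0,0,-2,5.5],[0,0,0,0,0,-2,5.5],[0,0,0,0,0,-2,5.5],[0,0,0,0,0,-1,5.5],[0,0,0,0,0,0,5.5]])

```text
time_s: 3.43
ee_pos: [434.2, -346.2, 200.5]
tcp_rot: [179.7, 0.2, 80.9]
force: [0.3, -1.2, -3.3]
finger_gap: 0.762
grasp_force: 69.8
```

send_rows(increments=[[0,0,-6.2,0,0,0,5.5],[0,0,0,2.68,1.2,0,5.5],[0,0,0,2.68,1.2,0,5.5],[0,0,0,2.68,1.2,0,5.5],[0,0,0,2.68,1.2,0,5.5],[0,0,0,2.68,1.2,0,5.5],[0,0,0,2.68,1.2,0,5.5],[0,0,0,2.68,1.2,0,5.5],[0,0,0,2.68,1.2,0,5.5],[0,0,0,2.68,1.2,0,5.5]])

```text
time_s: 4.27
ee_pos: [552.9, -108.2, 195.1]
tcp_rot: [-179.8, -0.0, 87.1]
force: [0.5, -0.8, -3.5]
finger_gap: 0.757
grasp_force: 69.7
```

send_rows(increments=[[0,0,0,0,0,0.5,5.5],[0,0,0,0,0,1,5.5],[0,0,0,0,0,1,5.5],[0,0,0,0,0,1,5.5],[0,0,0,0,0,1,5.5],[0,0,0,0,0,0.5,5.5],[0,0,0,0,0,0.5,5.5],[0,0,0,0,0,0,5.5],[0,0,0,0,0,0,5.5],[0,0,0,0,0,0,5.5]])

```text
time_s: 5.1
ee_pos: [553.7, -110.1, 142.5]
tcp_rot: [179.9, 0.0, 87.0]
force: [0.8, -0.2, -3.1]
finger_gap: 0.759
grasp_force: 69.6
```

Run:
```python
from h import *
import cv2
I1,_=imaging.read_camera("top"); I2,_=imaging.read_camera("scene")
a=cv2.resize(I1[140:220,220:330,::-1],(550,400),interpolation=cv2.INTER_CUBIC)
b=cv2.resize(I2[150:240,170:310,::-1],(622,400),interpolation=cv2.INTER_CUBIC)
cv2.imwrite("pics/f1.png",cv2.resize(np.hstack([a,b]),(800,273)))
s=manip.sense(); print(s["ee_pos"],s["tcp_rot"],s["force"])
```

```text
[ 553.85610259 -110.00666484  142.79353517] [1.79912632e+02 2.07920918e-02 8.70542897e+01] [-0.34801744 -0.38373908 -4.134247  ]
```

View pics/f1.png

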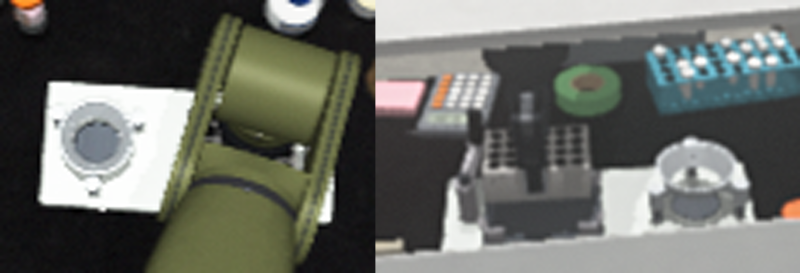

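The picture shows the insert held over the pocket: its edges at x=487 and 600 sit within the guides at 482 and 604 in the scene half. I lower it gently.

send_rows(increments=[[0,0,0,0,0,0.5,5.5],[0,0,0,0,0,0.5,5.5],[0,0,0,0,0,0.5,5.5],[0,0,0,0.05,0.03,0.4,5.5],[0,0,0,0,0,0.3,5.5],[0,0,0,0,0,0.3,5.5],[0,0,0,0,0,0.3,5.5],[0,0,0,0,0,0.2,5.5],[0,0,0,0,0,0,5.5],[0,0,0,0,0,0,5.5]])

```text
time_s: 6.03
ee_pos: [553.7, -109.3, 111.8]
tcp_rot: [-180.0, -0.0, 87.1]
force: [-0.5, -0.3, -2.8]
finger_gap: 0.757
grasp_force: 69.7
```

send_rows(increments=[[0,0,0,-0.1,0,0,5.5],[0,0,0,0,0,0.2,5.5],[0,0,0,0,0,0.2,5.5],[0,0,0,0,0,0.2,5.5],[0,0,0,0,0,0.2,5.5],[0,0,0,0,0,0.1,5.5],[0,0,0,0,0,0,5.5],[0,0,0,0,0,0,5.5],[0,0,0,0,0,0,5.5],[0,0,0,0,0,0,5.5]])

```text
time_s: 6.87
ee_pos: [553.7, -110.4, 103.1]
tcp_rot: [180.0, 0.0, 87.1]
force: [0.0, -0.1, -2.8]
finger_gap: 0.759
grasp_force: 69.7
```

Still no contact, so the insert is inside the guides. I lower the last 2 mm or so.

send_rows(increments=[[0,0,0,0,0,0.1,5.5],[0,0,0,0,0,0.1,5.5],[0,0,0,0,0,0.05,5.5],[0,0,0,0,0,0,5.5],[0,0,0,0,0,0,5.5],[0,0,0,0,0,0,5.5],[0,0,0,0,0,0,5.5],[0,0,0,0,0,0,5.5],[0,0,0,0,0,0,5.5],[0,0,0,0,0,0,5.5]])

```text
time_s: 7.7
ee_pos: [553.8, -110.4, 101.1]
tcp_rot: [180.0, 0.0, 87.1]
force: [-2.5, 1.9, 5.3]
finger_gap: 0.759
grasp_force: 70.5
```

send_rows(increments=[[0,0,0,0,0,0,8.5],[0,0,0,0,0,0,8.5],[0,0,0,0,0,0,8.5],[0,0,0,0,0,0,8.5],[0,0,0,0,0,-0.5,8.5],[0,0,0,0,0,-1.5,8.5],[0,0,0,0,0,-2,8.5],[0,0,0,0,0,-2,8.5],[0,0,0,0,0,-2,8.5],[0,0,0,0,0,-2,8.5]])

```text
time_s: 8.53
ee_pos: [553.6, -110.3, 201.7]
tcp_rot: [180.0, 0.0, 87.1]
force: [-0.1, -0.4, -0.2]
finger_gap: 0.995
grasp_force: 0.0
```

send_rows(increments=[[0,0,-6.9,0,0,0,5.0],[0,0,-6.9,0,0,0,5.0],[0,0,-6.9,0,0,0,5.0],[0,0,-6.9,0,0,0,5.0],[0,0,-6.9,0,0,0,5.0],[0,0,-6.9,0,0,0,5.0],[0,0,-6.9,0,0,0,5.0],[0,0,-6.9,0,0,0,5.0],[0,0,-6.9,0,0,0,5.0],[0,0,-6.9,0,0,0,5.0]])

```text
time_s: 9.37
ee_pos: [553.7, -110.3, 200.7]
tcp_rot: [180.0, 0.0, 156.4]
force: [-0.5, -0.4, 0.5]
finger_gap: 0.586
grasp_force: 0.0
```

Run:
```python
from h import *
I,_=imaging.read_camera("scene")
cv2.imwrite("pics/g1.png",cv2.resize(I[160:240,180:310,::-1],(650,400),interpolation=cv2.INTER_CUBIC))
s=manip.sense(); print(s["ee_pos"],s["tcp_rot"],s["force"])
```

```text
[ 553.69268003 -110.33342505  200.73721666] [1.79995832e+02 2.69355674e-02 1.56604765e+02] [ 0.21750403  0.09254962 -0.57136244]
```

View pics/g1.png

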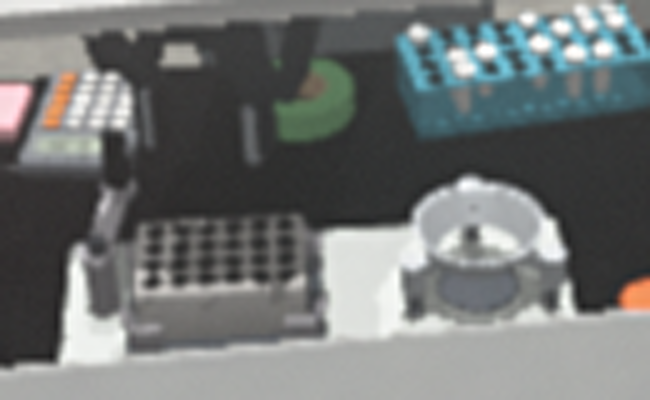

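The picture shows the insert seated flat and level inside the four guides. The lever is open, with its knob at (115,150) in the crop. Now I move to the knob.

send_rows(increments=[[0,0,-6.8,0,0,0,5.0],[0,0,-6.8,0,0,0,5.0],[0,0,0,0.77,-0.93,0,5.0],[0,0,0,0.77,-0.93,0,5.0],[0,0,0,0.77,-0.93,0,5.0],[0,0,0,0.77,-0.93,0,5.0],[0,0,0,0.77,-0.93,0,5.0],[0,0,0,0.77,-0.93,0,5.0],[0,0,0,0.77,-0.93,0,5.0],[0,0,0,0,0,0,5.0]])

```text
time_s: 10.25
ee_pos: [487.3, -166.0, 200.3]
tcp_rot: [-180.0, -0.0, 169.5]
force: [-0.2, 0.0, -0.3]
finger_gap: 0.588
grasp_force: 0.0
```

send_rows(increments=[[0,0,0,0,0,1,5.0],[0,0,0,0,0,1,5.0],[0,0,0,0,0,1,5.0],[0,0,0,0,0,1,5.0],[0,0,0,0,0,1,5.0],[0,0,0,0,0,0.5,5.0],[0,0,0,0,0,0,2.4],[0,0,0,0,0,0,2.4],[0,0,0,0,0,0,2.4],[0,0,0,0,0,0,2.4]])

```text
time_s: 11.08
ee_pos: [489.4, -164.9, 146.2]
tcp_rot: [-180.0, 0.1, 169.7]
force: [0.1, -0.9, 0.8]
finger_gap: 0.281
grasp_force: 0.0
```

send_rows(increments=[[0,0,6.8,-0.04,0.73,0,2.4],[0,0,6.8,-0.04,0.73,0,2.4],[0,0,6.8,-0.04,0.73,0,2.4],[0,0,6.8,-0.04,0.73,0,2.4],[0,0,6.8,-0.04,0.73,0,2.4],[0,0,6.8,-0.04,0.73,0,2.4],[0,0,0,0,0,0,2.4],[0,0,0,0,0,0,2.4],[0,0,0,0,0,0,2.4],[0,0,0,0,0,0,2.4]])

```text
time_s: 11.92
ee_pos: [510.6, -127.9, 145.6]
tcp_rot: [180.0, 0.0, 128.9]
force: [-0.3, 1.0, -0.4]
finger_gap: 0.279
grasp_force: 0.0
```

Run:
```python
from h import *
s=manip.sense(); p=s["ee_pos"]; print(p,s["tcp_rot"],s["force"])
v=p[:2]-[550.4,-177.2]; print(np.hypot(*v),np.degrees(np.arctan2(v[1],v[0])))
```

```text
[ 510.55656542 -127.89691304  145.55125565] [1.79996606e+02 7.87211685e-03 1.28936888e+02] [-0.2783348   1.01362356 -0.35483245]
63.39001232361204 128.94280935108293
```

send_rows(increments=[[0,0,6.9,-0.06,0.74,0,2.4],[0,0,6.9,-0.06,0.74,0,2.4],[0,0,6.9,-0.06,0.74,0,2.4],[0,0,6.9,-0.04,0.74,0,2.4],[0,0,6.9,-0.04,0.74,0,2.4],[0,0,6.9,-0.04,0.74,0,2.4],[0,0,0,0,0.2,0,2.4],[0,0,0,0,0.2,0,2.4],[0,0,0,0,0.1,0,2.4],[0,0,0,0,0,0,2.4]])

```text
time_s: 12.75
ee_pos: [557.1, -114.7, 145.3]
tcp_rot: [-180.0, 0.0, 87.6]
force: [0.0, 0.4, 0.4]
finger_gap: 0.286
grasp_force: 0.2
```

send_rows(increments=[[0,0,0,0,0.1,0,2.4],[0,0,0,0,0.1,0,2.4],[0,0,0,0,0.1,0,2.4],[0,0,0,0,0,0,2.4],[0,0,0,0,0,0,2.4],[0,0,0,0,0,0,2.4],[0,0,0,0,0,0,2.4],[0,0,0,0,0,0,2.4],[0,0,0,0,0,0,2.4],[0,0,0,0,0,0,2.4]])

```text
time_s: 13.58
ee_pos: [559.0, -114.6, 145.1]
tcp_rot: [-179.8, -0.0, 87.5]
force: [-6.6, 0.5, 3.3]
finger_gap: 0.275
grasp_force: 3.3
```

send_rows(increments=[[0,0,0,0,-0.4,0,2.4],[0,0,0,0,0,0,2.4],[0,0,0,0,0,-1,2.4],[0,0,0,0,0,-1,2.4],[0,0,0,0,0,-1,2.4],[0,0,0,0,0,-1.5,2.4],[0,0,0,0,0,-2,2.4],[0,0,0,0,0,-2,5],[0,0,0,0,0,0,5],[0,0,0,0,0,0,5]])

```text
time_s: 14.42
ee_pos: [557.5, -114.9, 233.4]
tcp_rot: [179.7, 0.1, 87.5]
force: [-1.5, 0.2, -0.2]
finger_gap: 0.584
grasp_force: 0.0
```

send_rows(increments=[[0,0,0,2.45,-0.72,0,5],[0,0,0,2.45,-0.72,0,5],[0,0,0,2.45,-0.72,0,5],[0,0,0,2.45,-0.72,0,5],[0,0,0,2.45,-0.72,0,5],[0,0,0,2.45,-0.72,0,5],[0,0,0,2.45,-0.72,0,5],[0,0,0,2.45,-0.72,0,5],[0,0,0,0,0,0,5],[0,0,0,0,0,0,5]])

```text
time_s: 15.25
ee_pos: [506.7, 84.7, 229.5]
tcp_rot: [-179.9, 0.0, 87.6]
force: [-0.3, 1.0, 0.0]
finger_gap: 0.583
grasp_force: 0.0
```

Run:
```python
from h import *
np.set_printoptions(precision=1,suppress=True)
I,D=imaging.read_camera("top"); I2,D2=imaging.read_camera("scene")
a=cv2.resize(I[150:215,225:325,::-1],(800,520),interpolation=cv2.INTER_CUBIC)[:,150:]
b=cv2.resize(I2[145:215,335:405,::-1],(0,0),fx=5,fy=5,interpolation=cv2.INTER_CUBIC)
cv2.imwrite("pics/h1.png",np.hstack([cv2.resize(a,(438,350)),b]))
W=cloud("top",D)
P=W[160:205,285:325].reshape(-1,3); P=P[(P[:,2]>92)&(P[:,2]<112)]; print("knob",len(P),P.mean(0))
P=W[165:200,230:270].reshape(-1,3); 
for z0,z1 in((40,52),(52,66)):
    Q=P[(P[:,2]>z0)&(P[:,2]<z1)]; print("ring",len(Q),np.median(Q,0),(Q.min(0)+Q.max(0))/2)
W=cloud("scene",D2); P=W[145:205,340:390].reshape(-1,3); P=P[(P[:,2]>60)&(P[:,2]<170)&(abs(P[:,0]-445)<60)&(abs(P[:,1]-332)<50)]
for z in range(70,140,8):
    Q=P[(P[:,2]>=z)&(P[:,2]<z+8)]
    if len(Q): print(z,len(Q),Q.mean(0),np.ptp(Q[:,1]))
print(P[:,2].max(),manip.sense()["ee_pos"])
```

```text
knob 19 [ 553.3 -116.1  103.6]
ring 13 [563.8  15.4  50.8] [548.6  10.3  48. ]
ring 76 [575.8  12.5  61.2] [556.5  10.6  59.5]
70 36 [452.7 329.2  72.8] 32.987918251186215
78 20 [453.2 329.3  82.7] 20.519980785611722
86 15 [452.1 330.   90.2] 19.58509913496607
94 16 [453.3 330.4  98.1] 18.62419748495978
102 18 [452.3 330.1 106.2] 19.918681779048995
110 12 [454.7 330.1 113.6] 19.512740425692527
118 23 [453.4 329.9 121.4] 23.30691362798575
126 35 [448.1 332.6 130. ] 22.285319226923377
132.19743742877984 [507.3  83.5 229.9]
```

View pics/h1.png

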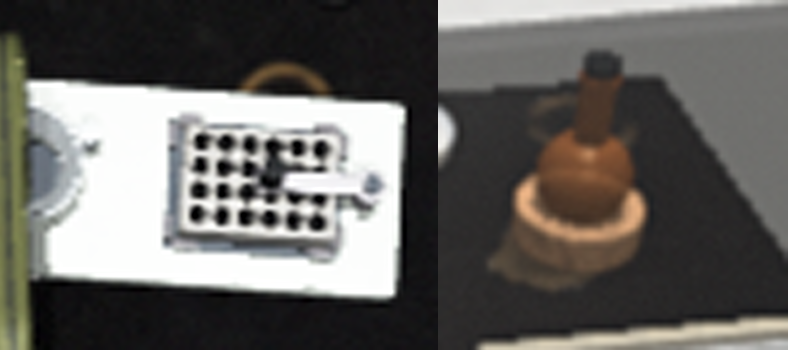

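The left half shows the lever arm lying along +y over the insert; its knob measures within 1 mm of the predicted shut position. The right half shows the flask upright in the cork ring, neck at (600,110). Now I fetch the flask.

send_rows(increments=[[0,0,0,2.44,-0.74,0,5],[0,0,0,2.44,-0.74,0,5],[0,0,0,2.44,-0.74,0,5],[0,0,0,2.44,-0.74,0,5],[0,0,0,2.44,-0.74,0,5],[0,0,0,2.44,-0.74,0,5],[0,0,0,2.44,-0.74,0,5],[0,0,0,2.44,-0.74,0,5],[0,0,0,2.44,-0.74,0,5],[0,0,0,2.44,-0.74,0,5]])

```text
time_s: 16.18
ee_pos: [444.7, 331.0, 230.1]
tcp_rot: [-180.0, 0.0, 87.4]
force: [-0.0, -0.6, 0.2]
finger_gap: 0.588
grasp_force: 0.0
```

send_rows(increments=[[0,0,0,0,0,0,5],[0,0,0,0,0,0,5],[0,0,0,0,0,1,5],[0,0,0,0,0,1,5],[0,0,0,0,0,0.5,5],[0,0,0,0,0,0.5,5],[0,0,0,0,0,0,5],[0,0,0,0,0,0,5],[0,0,0,0,0,0,5],[0,0,0,0,0,0,5]])

```text
time_s: 17.02
ee_pos: [444.6, 331.0, 201.0]
tcp_rot: [180.0, -0.0, 87.5]
force: [0.4, 0.6, 0.1]
finger_gap: 0.587
grasp_force: 0.0
```

send_rows(increments=[[0,0,0,0,0,1,5],[0,0,0,0,0,1,5],[0,0,0,0,0,1,5],[0,0,0,0,0,1,5],[0,0,0,0,0,0.6,5],[0,0,0,0,0,0.2,4],[0,0,0,0,0,0,3.2],[0,0,0,0,0,0,3],[0,0,0,0,0,0,2.8],[0,0,0,0,0,0,2.6]])

```text
time_s: 17.85
ee_pos: [444.8, 331.1, 153.2]
tcp_rot: [179.9, -0.0, 87.5]
force: [-0.1, -0.6, -1.0]
finger_gap: 0.301
grasp_force: 0.1
```

send_rows(increments=[[0,0,0,0,0,0,2.4],[0,0,0,0,0,0,2.2],[0,0,0,0,0,0,2.0],[0,0,0,0,0,0,1.8],[0,0,0,0,0,0,1.5],[0,0,0,0,0,0,1.5],[0,0,0,0,0,0,1.5],[0,0,0,0,0,0,1.5],[0,0,0,0,0,0,1.5],[0,0,0,0,0,0,1.5]])

```text
time_s: 18.68
ee_pos: [444.7, 331.0, 152.8]
tcp_rot: [179.9, -0.0, 87.5]
force: [2.4, 0.1, 3.3]
finger_gap: 0.244
grasp_force: 100.7
```

send_rows(increments=[[0,0,0,0,0,-0.5,1.5],[0,0,0,0,0,-1,1.5],[0,0,0,0,0,-1.5,1.5],[0,0,0,0,0,-1.5,1.5],[0,0,0,0,0,-1.5,1.5],[0,0,0,0,0,-1.5,1.5],[0,0,0,0,0,-1.5,1.5],[0,0,0,0,0,-1,1.5],[0,0,0,0,0,0,1.5],[0,0,0,0,0,0,1.5]])

```text
time_s: 19.52
ee_pos: [444.2, 330.9, 252.6]
tcp_rot: [180.0, -0.0, 87.5]
force: [-0.5, -0.4, -1.8]
finger_gap: 0.238
grasp_force: 100.6
```

Run:
```python
from h import *
np.set_printoptions(precision=1,suppress=True)
from scipy.optimize import least_squares
d=np.load("top0.npz"); W=cloud("top",d["D"]); P=W[165:197,232:266].reshape(-1,3)
print(np.histogram(P[:,2],bins=range(20,84,4)))
Q=P[(P[:,2]>58)&(P[:,2]<70)]
for k in range(3):
    r=least_squares(lambda p:np.hypot(Q[:,0]-p[0],Q[:,1]-p[1])-p[2],[559,34,36],loss="soft_l1").x
    e=np.hypot(Q[:,0]-r[0],Q[:,1]-r[1])-r[2]; print(r,len(Q),e.std()); Q=Q[abs(e)<4]
print("z",np.median(Q[:,2]))
I=d["I"][162:200,228:272,::-1]; cv2.imwrite("pics/r.png",cv2.resize(I,None,fx=14,fy=14,interpolation=cv2.INTER_CUBIC))
I,D=imaging.read_camera("scene"); W=cloud("scene",D); P=W[100:240,300:420].reshape(-1,3)
P=P[(abs(P[:,0]-445)<50)&(abs(P[:,1]-332)<45)&(P[:,2]>30)]; print("flask low z",np.sort(P[:,2])[:40:5])
```

```text
(array([237, 317,  96,  13,   0,   1,   4,  17,  31,  48,  59,  77,  49,
        30,   1]), array([20, 24, 28, 32, 36, 40, 44, 48, 52, 56, 60, 64, 68, 72, 76, 80]))
[561.2  35.   32.9] 188 6.814901044835843
[561.5  35.5  32. ] 105 2.3618376503883587
[561.4  35.8  31.7] 95 1.987503010338829
z 65.00088573514823
flask low z [124.5 126.8 129.2 131.5 132.7 134.8 136.3 137.2]
```

View pics/r.png

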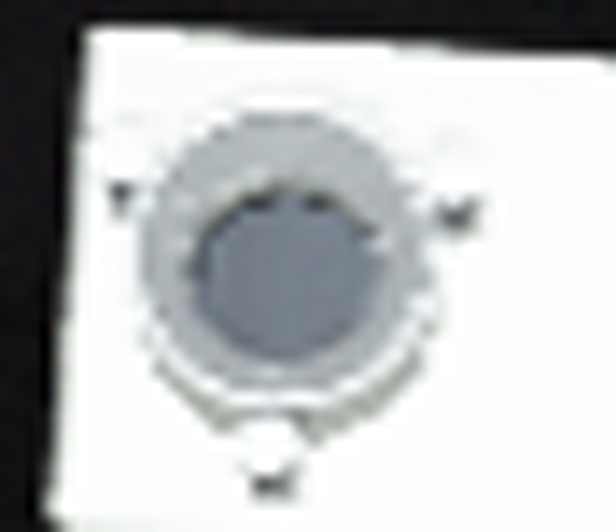

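The view shows the ring mouth centred at (285,250) in the crop. This agrees with the depth circle fit of about (561.4, 35.7), with the rim at z of about 66. Now I carry the flask over.

send_rows(increments=[[0,0,0,-1.2,0.54,0,1.5],[0,0,0,-2.4,1.08,0,1.5],[0,0,0,-2.4,1.08,0,1.5],[0,0,0,-2.4,1.08,0,1.5],[0,0,0,-2.4,1.08,0,1.5],[0,0,0,-2.4,1.08,0,1.5],[0,0,0,-2.4,1.08,0,1.5],[0,0,0,-2.4,1.08,0,1.5],[0,0,0,-2.4,1.08,0,1.5],[0,0,0,-2.4,1.08,0,1.5]])

```text
time_s: 20.4
ee_pos: [536.4, 96.5, 250.9]
tcp_rot: [-179.8, 0.0, 87.4]
force: [-0.3, -0.3, -0.7]
finger_gap: 0.244
grasp_force: 100.6
```

send_rows(increments=[[0,0,0,-2.4,1.08,0,1.5],[0,0,0,-2.4,1.08,0,1.5],[0,0,0,-1.4,0.65,0,1.5],[0,0,0,0,0,0,1.5],[0,0,0,0,0,0.5,1.5],[0,0,0,0,0,1,1.5],[0,0,0,0,0,1,1.5],[0,0,0,0,0,0.5,1.5],[0,0,0,0,0,0,1.5],[0,0,0,0,0,0,1.5]])

```text
time_s: 21.23
ee_pos: [561.5, 36.0, 221.4]
tcp_rot: [-179.9, -0.0, 87.5]
force: [-0.8, 0.3, -0.7]
finger_gap: 0.241
grasp_force: 100.6
```

Run:
```python
from h import *
I,_=imaging.read_camera("scene")
cv2.imwrite("pics/k1.png",cv2.resize(I[145:230,200:320,::-1],None,fx=6,fy=6,interpolation=cv2.INTER_CUBIC))
s=manip.sense(); print(s["ee_pos"],s["tcp_rot"],s["force"])
```

```text
[561.89504116  35.8463589  222.13556111] [-1.79973300e+02 -2.73144120e-04  8.75077294e+01] [ 0.40401358  0.03397908 -1.72669231]
```

View pics/k1.png

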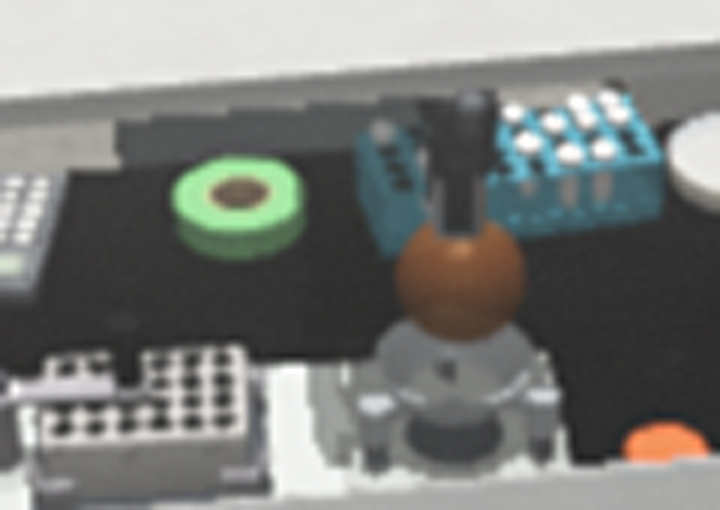

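The flask hangs upright over the ring, ball at (461,280) and ring axis at about (458,365). I descend with force checks.

send_rows(increments=[[0,0,0,0,0,0.6,1.5],[0,0,0,0,0,0.6,1.5],[0,0,0,0,0,0.6,1.5],[0,0,0,0,0,0.5,1.5],[0,0,0,0,0,0.5,1.5],[0,0,0,0,0,0.4,1.5],[0,0,0,0,0,0.3,1.5],[0,0,0,0,0,0,1.5],[0,0,0,0,0,0,1.5],[0,0,0,0,0,0,1.5]])

```text
time_s: 22.12
ee_pos: [562.3, 35.3, 187.7]
tcp_rot: [180.0, -0.0, 87.5]
force: [0.2, -0.2, -1.2]
finger_gap: 0.239
grasp_force: 100.6
```

send_rows(increments=[[0,0,0,0,0,0.1,1.5],[0,0,0,0,0,0.1,1.5],[0,0,0,0,0,0.1,1.5],[0,0,0,0,0,0.1,1.5],[0,0,0,0,0,0.1,1.5],[0,0,0,0,0,0.1,1.5],[0,0,0,0,0,0,1.5],[0,0,0,0,0,0,1.5],[0,0,0,0,0,0,1.5],[0,0,0,0,0,0,1.5]])

```text
time_s: 22.95
ee_pos: [562.2, 35.2, 181.8]
tcp_rot: [180.0, 0.0, 87.5]
force: [-0.4, -2.5, 2.2]
finger_gap: 0.241
grasp_force: 100.7
```

send_rows(increments=[[0,0,0,-0.1,0,0.1,1.5],[0,0,0,0,0,0.1,1.5],[0,0,0,0,0,0.1,1.5],[0,0,0,0,0,0.1,1.5],[0,0,0,0,0,0,1.5],[0,0,0,0,0,0,1.5],[0,0,0,0,0,0,1.5],[0,0,0,0,0,0,1.5],[0,0,0,0,0,0,1.5],[0,0,0,0,0,0,1.5]])

```text
time_s: 23.78
ee_pos: [562.3, 34.3, 177.7]
tcp_rot: [180.0, 0.0, 87.5]
force: [0.1, -3.1, 3.8]
finger_gap: 0.246
grasp_force: 100.6
```

send_rows(increments=[[0,0,0,-0.1,0,0,1.5],[0,0,0,-0.1,0,0,1.5],[0,0,0,0,0,0.1,1.5],[0,0,0,0,0,0.1,1.5],[0,0,0,0,0,0,1.5],[0,0,0,0,0,0,1.5],[0,0,0,0,0,0,1.5],[0,0,0,0,0,0,1.5],[0,0,0,0,0,0,1.5],[0,0,0,0,0,0,1.5]])

```text
time_s: 24.62
ee_pos: [561.9, 32.7, 175.5]
tcp_rot: [180.0, -0.0, 87.5]
force: [0.4, 3.2, 4.1]
finger_gap: 0.245
grasp_force: 100.7
```

send_rows(increments=[[0,0,0,0.09,0,0,1.5],[0,0,0,0,0,0.1,1.5],[0,0,0,0,0,0.1,1.5],[0,0,0,0,0,0.1,1.5],[0,0,0,0,0,0.1,1.5],[0,0,0,0,0,0.1,1.5],[0,0,0,0,0,0.1,1.5],[0,0,0,0,0,0.1,1.5],[0,0,0,0,0,0,1.5],[0,0,0,0,0,0,1.5]])

```text
time_s: 25.45
ee_pos: [562.0, 33.0, 169.0]
tcp_rot: [-180.0, 0.0, 87.5]
force: [-2.2, 1.0, 7.2]
finger_gap: 0.243
grasp_force: 101.0
```

Run:
```python
from h import *
for i in range(4):
    s=manip.sense(); print(s["ee_pos"].round(1),s["force"].round(1)); imaging.read_camera("top")
```

```text
[562.  33. 169.] [-2.2  1.   7.2]
[562.  33. 169.] [-2.2  1.5  8.5]
[562.  33. 169.] [-3.1  0.8  8.9]
[562.   33.  169.1] [-1.9  0.8  8.4]
```

send_rows(increments=[[0,0,0,0,-0.06,0.1,1.5],[0,0,0,0,0,0.1,1.5],[0,0,0,0,0,0.1,1.5],[0,0,0,0,0,0.1,1.5],[0,0,0,0,0,0.05,1.5],[0,0,0,0,0,0,1.5],[0,0,0,0,0,0,1.5],[0,0,0,0,0,0,1.5],[0,0,0,0,0,0,1.5],[0,0,0,0,0,0,1.5]])

```text
time_s: 26.48
ee_pos: [561.9, 33.0, 165.3]
tcp_rot: [179.9, 0.0, 87.5]
force: [-2.3, 1.5, 10.7]
finger_gap: 0.242
grasp_force: 101.1
```

Run:
```python
from h import *
for i in range(6):
    s=manip.sense(); print(s["ee_pos"].round(1),s["force"].round(1),s["ft_torque"].round(2)); I,D=imaging.read_camera("scene")
cv2.imwrite("pics/z1.png",cv2.resize(I[145:230,200:320,::-1],None,fx=6,fy=6,interpolation=cv2.INTER_CUBIC))
```

```text
[561.9  33.  165.3] [-2.3  1.5 10.7] [0.27 0.46 0.  ]
[561.9  33.  165.3] [-2.   0.5  9.5] [0.27 0.48 0.01]
[561.9  33.  165.3] [-2.6  1.6 10.3] [0.26 0.46 0.05]
[561.9  33.  165.3] [-1.4  1.6 10.6] [ 0.28  0.49 -0.02]
[561.9  33.  165.3] [-2.4  0.1 11.4] [ 0.26  0.52 -0.03]
[561.9  33.  165.3] [-2.  -0.4 10.2] [ 0.29  0.47 -0.02]
```

View pics/z1.png

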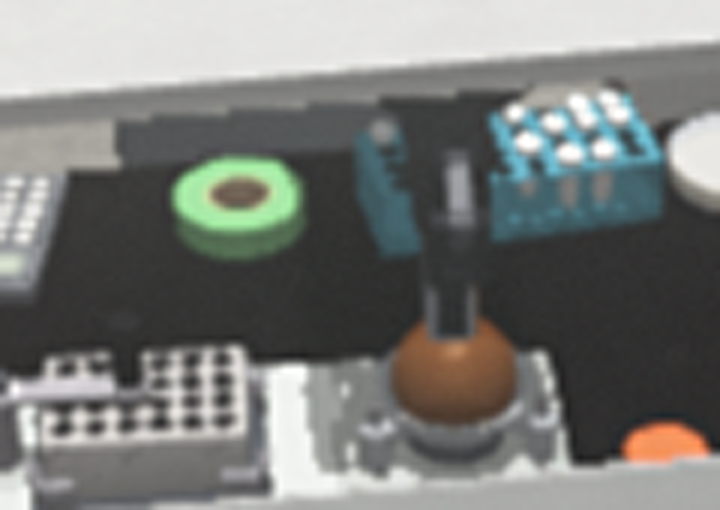

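The picture shows the flask upright in the sunken ring, ball at (455,370), with the lever still shut over the insert. The force suggests about 12.4 mm of travel, so I add 1.5 mm for margin.

send_rows(increments=[[0,0,0,0,0,0.1,1.5],[0,0,0,0,0,0.05,1.5],[0,0,0,0,0,0,1.5],[0,0,0,0,0,0,1.5],[0,0,0,0,0,0,1.5],[0,0,0,0,0,0,1.5],[0,0,0,0,0,0,1.5],[0,0,0,0,0,0,1.5],[0,0,0,0,0,0,1.5],[0,0,0,0,0,0,1.5]])

```text
time_s: 27.62
ee_pos: [561.9, 33.0, 164.0]
tcp_rot: [179.9, 0.0, 87.5]
force: [-2.4, 1.5, 11.2]
finger_gap: 0.244
grasp_force: 101.1
```

Run:
```python
from h import *
F=[]
for i in range(5):
    s=manip.sense(); F.append(s["force"]); imaging.read_camera("scene")
print(np.mean(F,0),s["ee_pos"],s["time_s"])
if np.mean(F,0)[2]>10.3: print(hand_in())
```

```text
[-2.67564331  1.19391975 11.01183223] [561.93343623  33.00594882 163.99606629] 27.8167
the job is handed in; nothing more can be done
None
```

The job is handed in after about 28 s: the insert is seated flat, the lever is shut, and the flask is still held pressed about 13 mm down by the force reading. The arm kept clear of the beaker and timer, though I did not re-check them in a final picture.

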